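# Hang the large flange ring on the keeper hook

### The job

Take the largest of the three flange rings out of the rack by its rim and hang it on the J-hook on the upright: lower the rim in behind the hook's tip so that it pushes the sprung keeper open, and on down until it sits in the bottom of the hook with the keeper sprung shut above it. Before you let go, tug the ring down to be sure it is home, with a steady pull of about 15 N for half a second, and at no time load the hook with more than 20 N. Then let go and leave the ring hanging still; leave the other rings in the rack and everything else where it is.

Things in the scene. Friction and masses are not known exactly. Their poses are not given: they have to be found in the camera images.
- ring_center (a point): Centre of the large steel flange ring, the one to hang: mid-bore, half-way along its width. x is the ring's axis (level at the start), z up at the start. Outer diameter 150, inner 134 (rim 8 thick radially), 12 wide along the axis. It stands on edge in a rack notch; the rim can be pinched across its 12 mm width anywhere on its upper half, the neighbour rings are 58 mm clear.
- ring: The same large ring as a body, 0.26 to 0.40 kg, origin and axes as ring_center; eight small bolt holes.
- rack: Fixed ring rack: plate 236 x 140 x 10 mm, on it two plastic rails along its x, 76 mm apart inside, notch floors 34 mm and rail tops 54 mm above the bench. Notches 14.5 mm wide at x = -70, 0, +70 mm hold the three rings, axes along x; which ring is where changes. Origin under the plate's centre, z up.
- ring_mid_center (a point): Centre of the middle ring, outer diameter 120 mm, 12 mm wide, standing in another notch. To be left there.
- ring_small_center (a point): Centre of the smallest ring, outer diameter 104 mm, 12 mm wide, standing in the third notch. To be left there.
- sleeve: Bystander: stainless pump sleeve with impellers on top, 116 mm across, 130 mm high, loose on the bench beyond the work. Origin under its centre. To be left alone.
- bracket: The hook's bracket, a slotted 44 x 110 mm steel plate on the upright, with the J-hook and keeper it carries. Origin: middle of the plate's front face, 0.28 to 0.33 m above the bench; x points level away from the upright and out over the hook's tip, y level across, z up. The rigid hook is clamped tight somewhere along the plate's slot: it stands, keeper and all, up to 15 mm higher or lower than stated below.
- hook_seat_nominal (a point): Where the seat of the hook (lowest point inside its bowl) would be with the hook in the middle of the slot: x = 80, z = -68 mm from the bracket, same axes. The true seat is straight above or below it by up to 15 mm: to be found by feel. Ring seated: its centre 65.5 mm below the true seat. Hook and ring are rigid: pressed a few mm too deep the load passes 20 N.
- hook_tip (a point): Nominal top end of the hook's tip (axis of the bar): x = 104, z = -17 mm from the bracket. 10 mm round bar in the bracket's x-z plane: level to x = 58, down as the stem (inner side x = 67), half-round bowl of inner radius 13 (centre x = 80, z = -55), up as the tip (inner side x = 93) to z = -28, flaring out to this end (top z = -12). Rims go down between stem and tip, ring's axis along x.
- keeper (a joint): Angle (rad) of the hook's sprung keeper, a wire gate 5 mm thick, 15 mm wide, hinged on the stem (bracket frame x = 70, z = -22 mm). 0 = shut, its end at the tip (x = 90, z = -28); grows as it is pushed down, 1.2 = along the stem. A rim pressing on it needs 4 to 10 N; it springs shut again above the rim once the rim's upper side is 28 mm below the hinge.
- post: Fixed upright of 45 mm square profile, 400 mm high, on a 110 mm foot plate. The bracket is bolted to its +x face, the plate's front 28.5 mm from its centre line. Origin under its centre, z up.
Things that resemble listed ones, but are neither listed nor needed, are in the scene too. What is shaped like the ring but pink, red or yellow is not meant.

How it is judged:
By the outcome, as a careful person would: the job done as asked, in the order asked, and still so for the second after the job is handed in, with the robot touching nothing.
It also fails if it takes over 69 s, if anything falls off the work surface, if the arm or the gripper's body presses on something with over 40 N, if the wrist force passes 120 N, or if a joint passes its speed limit or range.

### The arm

A 6-joint arm with a two-finger parallel gripper is mounted at the origin on the work surface. World frame = base frame: x ahead of the robot, y to its left, z up, the work surface at z = 0. Lengths are in m, angles in rad, forces in N, time in s.
With the tool pointing down it reaches from about 0.275 to 0.725 m from the base axis. Payload 5.6 kg.
Tool frame: the origin (TCP) lies midway between the tips of the shut fingers; the grasp point (between the pads) lies 19 mm behind it; z points along the fingers, y is the line along which they close (so a half turn about z gives the same grasp; the last joint's range is limited). The gripper opens to 85 mm and grips with 20 to 120 N. Pads are 22 mm wide; open, the fingers measure 114 mm over their backs; the gripper's body (76 mm by 85 mm) begins 54 mm behind the grasp point. The pads swing forward as they close: fully open they stand 13 mm farther back than shut.
Start: joints at [1.388, 0.255, 0.108, 0, -1.424, -0.285], TCP at [0.248, 0.491, 0.231] pointing down, gripper open.
Joint ranges: [-2.95, 2.95], [-1.21, 1.97], [-1.09, 1.5], [-2.87, 1.71], [-2.94, -0.07], [-3.05, 3.05]. Speed limits (rad/s): [2.57, 2.57, 3.14, 3.14, 3.14, 3.14].

### API

Orientations are given as a unit quaternion [w, x, y, z].
In Python, from cell import env, imaging, workorder, finder gives the robot as it stands.
- The arm moves only by the tool arm_command, never from a script. Its argument "deltas" is a list of rows, each a list of 6 numbers: the shift along the tool's x, y, z in cm, then the turn, a rotation vector about the tool's x, y, z in rad. In form: [[dx, dy, dz, wx, wy, wz], ...]. A call has 1 to 20 rows; each row shifts and turns the commanded pose from where the row before left it, along the tool's axes as they then stand; what a row does not reach is not made up. A row lasts 1/12 s, in which the tool goes at most 41.7 mm and 7.16 degrees, less where a joint would pass 70% of its speed; a pose out of reach is approached as far as the arm can. A call with a gripper value outside its range is refused whole. "gripper" is the opening, from 0 (shut) to 1 (fully open), set as the call begins (left out, the last holds). The fingers move at their own pace and stop on an object; "grip_force" is the grip in N (left out, the last holds). Time passes only in rows, so rows that do not move let the fingers close. It gives the time, the measured TCP pose, the force, the opening and the grip force at its end, in the units of the state.
- env.sense(): the state, without advancing time (a new reading comes with each control period).
- imaging.snapshot(name): name is "side" or "top" or "wrist"; returns a dict with "img" (420x560x3 uint8, red, green, blue), "fov_y" (degrees; the focal length in pixels is half the picture's height over the tangent of half this angle, whatever the lens; pixels are square), "cx", "cy" (the principal point, pixels), "k1" (the pictures are not rectified: a ray, as slopes to the right and down, at radius r is drawn at 1 + k1 r^2 times it, then the intrinsics apply), "xyz" and "rotation" of the camera in the world. Camera axes: x right, y up, looking along -z (the intrinsics and any distortion apply to the point x, -y, -z); pixel columns grow to the right and rows downward; lengths in m; the calibration is good to about 2 mm. A picture is of the moment at which its call begins. There is no depth.
- workorder.hand_in(): hands the job in; it is judged then, once.
Trained networks look in the newest picture that a camera, given by its name, has taken for a name from the list of things; names that differ only in an ending like _2 or _b are one class to them, and where a whole thing is asked for, a point or a joint stands for the part that bears it (a point fixed in the world has none). Each returns a list of dicts, best first, with "confidence" (0 to 1); they miss things now and then, are a little off and sometimes report something else, mostly with a low value. They report only what shows in the picture. A call takes as long as a camera call. They do not tell look-alikes from the thing itself.
- finder.silhouettes(camera, query): "region" (420x560 bool, what is visible of it) and "extent" ([centre column, centre row, width, height] in pixels, round what is visible of it).
The state is a dict: "t": time; "joints": joint angles; "dq": joint speeds; "joint_efforts": joint torques, N m; "tcp_pos": TCP position; "eef_rot": TCP orientation; "contact_force": force on the tool from outside, world axes, zero at the start; "ft_torque": the same for the moment, N m; "opening": finger opening in m; "finger_force": force on a finger pad.
Only numpy, scipy, OpenCV 4.12 (cv2) and the standard library are available. Lean on these libraries where they do the work, as an engineer would, in place of code of your own. Each camera call takes 0.05 s, during which the arm holds its last target. There are 200 camera calls.

## Working session

There is one attempt and no reset: what is moved stays moved. The work goes in short steps, Python scripts to look and compute and a tool call to move; the robot and the scene stay as the last step left them, time stands still between calls to the robot, and variables do not carry over. Pictures are saved under pics/ and viewed, at most 10 in all, crops included, and the job is handed in when it is done.

Besides the shell and the picture viewer there is one more tool, called after "Request:" by a JSON object that holds its "name" and its "arguments". arm_command: Moves the arm, as the interface text tells. Its arguments: {"type":"object","properties":{"deltas":{"type":"array"},"gripper":{"type":"number"},"grip_force":{"type":"number"}},"required":["deltas"]}

```bash
ls; mkdir -p pics; cat > h.py <<'E'
import numpy as np, cv2, json
from cell import env, imaging, workorder, finder
def snap(n,save=None):
    s=imaging.snapshot(n)
    if save: cv2.imwrite('pics/'+save,s['img'][:,:,::-1])
    return s
def K(s):
    f=s['img'].shape[0]/2/np.tan(np.radians(s['fov_y'])/2)
    return np.array([[f,0,s['cx']],[0,f,s['cy']],[0,0,1.]]),np.array([s['k1'],0,0,0,0.])
def R(s):
    r=np.array(s['rotation'],float)
    if r.shape==(3,3): return r
    from scipy.spatial.transform import Rotation
    return Rotation.from_quat(r.ravel()[[1,2,3,0]]).as_matrix()
def ray(s,px):
    k,d=K(s); u=cv2.undistortPoints(np.array(px,float).reshape(-1,1,2),k,d).reshape(-1,2)
    v=np.c_[u[:,0],-u[:,1],-np.ones(len(u))]@R(s).T
    return np.array(s['xyz'],float),v/np.linalg.norm(v,axis=1,keepdims=True)
def proj(s,P):
    k,d=K(s); c=(np.atleast_2d(P)-np.array(s['xyz']))@R(s)
    c=c*[1,-1,-1]
    return cv2.projectPoints(c,np.zeros(3),np.zeros(3),k,d)[0].reshape(-1,2)
def tri(views):
    A=np.zeros((3,3));b=np.zeros(3)
    for s,p in views:
        o,v=ray(s,p);M=np.eye(3)-np.outer(v[0],v[0]);A+=M;b+=M@o
    return np.linalg.solve(A,b)
E
cat > a.py <<'E'
from h import *
S={}
for n in ['side','top','wrist']:
    s=snap(n,n+'0.png');S[n]=s
    print(n,s['fov_y'],s['cx'],s['cy'],s['k1'],np.round(s['xyz'],3),np.round(R(s),3).tolist())
    for q in ['ring','rack','bracket','keeper','post','ring_mid_center','ring_small_center','sleeve']:
        for d in finder.silhouettes(n,q)[:3]: print(n,q,round(d['confidence'],2),np.round(d['extent'],1),int(d['region'].sum()))
im=np.vstack([np.hstack([S['side']['img'],S['top']['img']])])
import pickle;pickle.dump(S,open('S0.pkl','wb'))
print(env.sense())
E
python3 a.py
```

```text
pics
side 55.23871026023469 285.1105144892284 220.2745066965611 -0.11304127615090406 [0.875 0.567 0.836] [[-0.869, -0.334, 0.364], [0.494, -0.592, 0.636], [0.003, 0.733, 0.68]]
side ring 0.93 [327.9 192.8  31.2  46.7] 405
side ring 0.85 [295.6 161.5  31.1  44.2] 454
side ring 0.83 [275.4 284.6  35.3  57.4] 744
side rack 0.78 [270.2 231.8  82.9  72.1] 2318
side rack 0.23 [371.1 224.7  17.2  36. ] 409
side bracket 0.87 [371.4 225.4  24.1  36.8] 412
side bracket 0.52 [384.1 290.1  92.7 164.4] 7172
side keeper 0.72 [269.3 206.5  49.   43.2] 520
side keeper 0.2 [279.6 228.   42.7  36.2] 534
side post 0.83 [383.4 290.1  93.4 166.3] 7300
side ring_mid_center 0.72 [279.9 227.9  43.2  39.1] 505
side ring_small_center 0.65 [255.  203.5  30.2  31.4] 200
side sleeve 0.9 [204.4 318.9  51.9  57.3] 2457
top 52.081498899990216 280.6432204323879 207.50773725942128 -0.02884991256641545 [ 0.344 -0.01   1.173] [[-0.069, 0.974, -0.216], [-0.998, -0.066, 0.018], [0.004, 0.216, 0.976]]
top ring 0.87 [354.3 317.1  60.2  15.8] 482
top ring 0.6 [429.9 310.2  38.5  54.2] 640
top ring 0.58 [256.1 205.1  27.5  4
[... 631 characters left out ...]
]]
{'t': 1.35, 'joints': array([ 1.38760397e+00,  2.55127778e-01,  1.08178320e-01,  6.77163243e-06,
       -1.42386804e+00, -2.84636918e-01]), 'dq': array([ 0.00087902, -0.00017317,  0.00084369, -0.00022396, -0.00083555,
        0.00098279]), 'joint_efforts': array([-8.17361670e-04, -3.86416519e+01,  2.38081670e+01,  5.36815166e+00,
       -3.89030238e-04, -2.41675544e-06]), 'tcp_pos': array([0.24798268, 0.49092101, 0.23126093]), 'eef_rot': array([ 1.04029996e-05,  9.72766603e-01, -2.31786834e-01,  3.88176028e-06]), 'contact_force': array([-0.58182054, -0.71036109, -0.62176322]), 'ft_torque': array([ 0.0195172 , -0.01029736,  0.04220173]), 'finger_force': 0.0, 'opening': 0.08537170035137678}
```

```bash
python3 - <<'E'
import cv2
a=cv2.imread('pics/side0.png');b=cv2.imread('pics/top0.png')
cv2.imwrite('pics/v1.png',cv2.resize(a[120:390,180:480],None,fx=2.2,fy=2.2,interpolation=cv2.INTER_CUBIC))
cv2.imwrite('pics/v2.png',cv2.resize(b[110:350,100:470],None,fx=2.1,fy=2.1,interpolation=cv2.INTER_CUBIC))
E
```

```text
(no output)
```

View pics/v1.png

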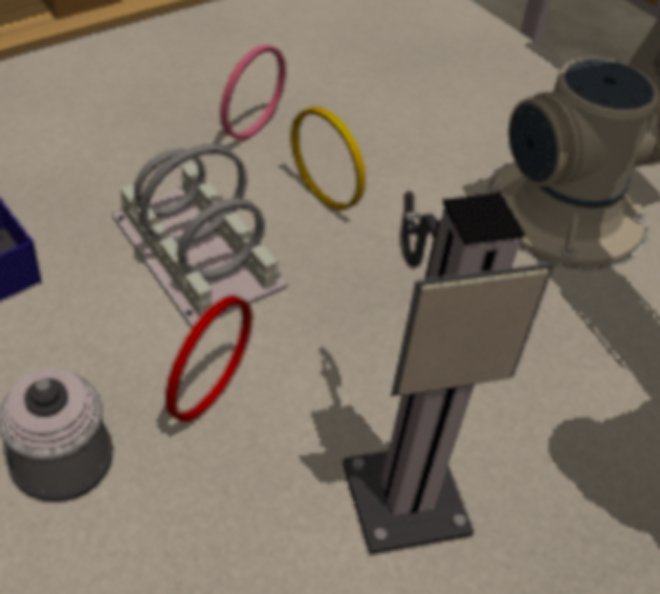

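View pics/v2.png

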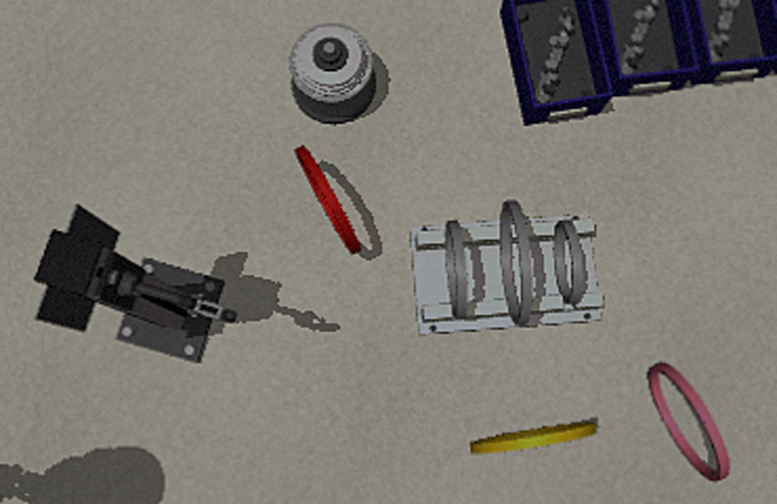

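```bash
cat > b.py <<'E'
from h import *
import pickle;S=pickle.load(open('S0.pkl','rb'))
T=lambda x,y:(100+x/2.1,110+y/2.1)
D=lambda x,y:(180+x/2.2,120+y/2.2)
def plane(s,p,z):
    o,v=ray(s,p);v=v[0];return o+v*(z-o[2])/v[2]
print('rack',[np.round(plane(S['top'],T(*p),.01),3) for p in [(413,228),(597,215),(603,320),(418,334)]])
print('foot',[np.round(plane(S['top'],T(*p),.01),3) for p in [(147,260),(225,280),(202,362),(117,338)]])
print('foot side',[np.round(plane(S['side'],D(*p),.01),3) for p in [(345,460),(438,445),(472,530),(372,552)]])
print('posttop side',[np.round(plane(S['side'],D(*p),.40),3) for p in [(443,207),(502,197),(521,232),(462,243)]])
print('tip',tri([(S['top'],T(233,317)),(S['side'],D(408,196))]))
# large ring: extremes in top view (ends of diameter, z~ centre) and apex
print('ring ends',[np.round(plane(S['top'],T(*p),.1),3) for p in [(511,202),(525,324)]])
print('ring apex',tri([(S['top'],T(517,262)),(S['side'],D(215,147))]))
E
python3 b.py
```

```text
rack [array([ 0.566, -0.074,  0.01 ]), array([ 0.567, -0.318,  0.01 ]), array([ 0.429, -0.309,  0.01 ]), array([ 0.428, -0.07 ,  0.01 ])]
foot [array([0.547, 0.275, 0.01 ]), array([0.514, 0.174, 0.01 ]), array([0.411, 0.207, 0.01 ]), array([0.449, 0.315, 0.01 ])]
foot side [array([0.513, 0.183, 0.01 ]), array([0.414, 0.218, 0.01 ]), array([0.448, 0.316, 0.01 ]), array([0.55 , 0.284, 0.01 ])]
posttop side [array([0.497, 0.224, 0.4  ]), array([0.45 , 0.237, 0.4  ]), array([0.465, 0.273, 0.4  ]), array([0.51, 0.26, 0.4 ])]
tip [0.43437417 0.12121416 0.30561514]
ring ends [array([ 0.573, -0.191,  0.1  ]), array([ 0.424, -0.193,  0.1  ])]
ring apex [ 0.48193255 -0.17293455  0.18162374]
```

Request:
{"name": "arm_command", "arguments": {"deltas": [[0, 0, 0, 0, 0, -0.117], [0, 0, 0, 0, 0, -0.117], [0, 0, 0, 0, 0, -0.117], [0, 0, 0, 0, 0, -0.117], [-0.4, 3.44, -0.7, 0, 0, 0], [-0.4, 3.44, -0.7, 0, 0, 0], [-0.4, 3.44, -0.7, 0, 0, 0], [-0.4, 3.44, -0.7, 0, 0, 0], [-0.4, 3.44, -0.7, 0, 0, 0], [-0.4, 3.44, -0.7, 0, 0, 0], [-0.4, 3.44, -0.7, 0, 0, 0], [1.0, 2.5, 0, 0, 0, 0], [1.0, 2.5, 0, 0, 0, 0], [1.0, 2.5, 0, 0, 0, 0], [1.0, 2.5, 0, 0, 0, 0], [1.0, 2.5, 0, 0, 0, 0], [1.0, 2.5, 0, 0, 0, 0], [1.0, 2.5, 0, 0, 0, 0], [1.0, 2.5, 0, 0, 0, 0]], "gripper": 0.45}}

```text
t: 2.93
tcp_pos: [0.3002, 0.0488, 0.2806]
eef_rot: [-0.0, 1.0, 0.0, 0.001]
contact_force: [0.2, 1.2, -0.4]
opening: 0.038
finger_force: 0.0
```

Request:
{"name": "arm_command", "arguments": {"deltas": [[1.43, 3.43, 0, 0, 0, 0], [1.43, 3.43, 0, 0, 0, 0], [1.43, 3.43, 0, 0, 0, 0], [1.43, 3.43, 0, 0, 0, 0], [1.43, 3.43, 0, 0, 0, 0], [1.43, 3.43, 0, 0, 0, 0], [1.43, 3.43, 0, 0, 0, 0], [0, 0, 0, 0, 0.105, 0], [0, 0, 0, 0, 0.105, 0], [0, 0, 0, 0, 0.105, 0], [0, 0, 0, 0, 0.105, 0], [0, 0, 0, 0, 0.104, 0], [0, 0, 0, 0, 0, 0]]}}

```text
t: 4.02
tcp_pos: [0.397, -0.1895, 0.279]
eef_rot: [-0.001, 0.965, -0.001, 0.261]
contact_force: [-0.9, -0.7, -1.6]
opening: 0.0385
finger_force: 0.0
```

```bash
python3 - <<'E'
from h import *
import pickle
s=snap('wrist','w1.png');pickle.dump(s,open('w1.pkl','wb'))
for q in ['ring','rack','ring_mid_center']:
    for d in finder.silhouettes('wrist',q)[:3]: print(q,round(d['confidence'],2),np.round(d['extent'],1))
print(s['xyz'])
# overlay predicted ring
im=s['img'][:,:,::-1].copy()
t=np.linspace(0,2*np.pi,60)
for r in(.067,.075):
  P=np.c_[.498+r*np.sin(t),-.192+0*t,.0987+r*np.cos(t)]
  cv2.polylines(im,[proj(s,P).astype(int)],True,(0,255,0),1)
cv2.imwrite('pics/w1o.png',im)
E
```

```text
ring 0.97 [282.8 355.3  99.   17.8]
ring 0.92 [283.3 180.7  13.2 134.7]
ring 0.87 [452.7 332.6  77.   70.5]
rack 0.89 [282.8 202.4 171.  101.1]
[ 0.3929597  -0.18813517  0.44257981]
```

View pics/w1o.png

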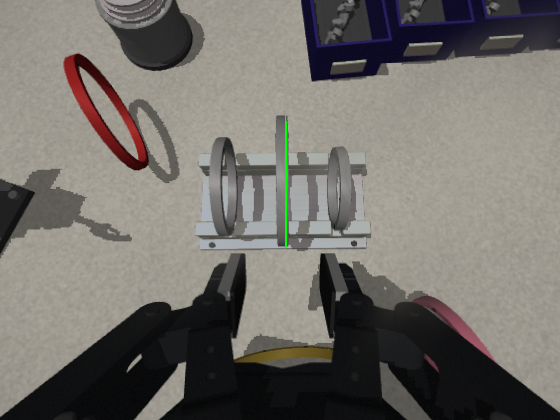

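Request:
{"name": "arm_command", "arguments": {"deltas": [[0, -2.5, 0, 0, 0, 0], [0, -2.5, 0, 0, 0, 0], [0, -2.5, 0, 0, 0, 0], [0, 0, 0, 0, 0, 0], [0, 0, 0, 0, 0, 0]]}}

```text
t: 4.63
tcp_pos: [0.4011, -0.1129, 0.2806]
eef_rot: [-0.0, 0.966, 0.003, 0.259]
contact_force: [0.3, 0.2, 0.1]
opening: 0.0385
finger_force: 0.0
```

```bash
cat > fit.py <<'E'
from h import *
import pickle
from scipy.optimize import minimize
s1=pickle.load(open('w1.pkl','rb')); s2=snap('wrist','w2.png'); pickle.dump(s2,open('w2.pkl','wb'))
c=[(d['confidence'],d['extent'],d['region']) for q in ['ring'] for d in finder.silhouettes('wrist',q)]
p=proj(s2,[.498,-.188,.11])[0]; print(p)
for q in c: print(round(q[0],2),np.round(q[1],1))
reg2=min(c,key=lambda q:np.hypot(*(q[1][:2]-p)))[2].astype(bool)
# gray-segmented in w1: use steel mask column around 282
t=np.linspace(0,2*np.pi,90)
def render(s,v,SS=4):
    x,y,z,yaw=v; a=np.array([np.sin(yaw),-np.cos(yaw),0]); b=np.array([np.cos(yaw),np.sin(yaw),0])
    m=np.zeros((420,560),np.float32)
    C=np.array([x,y,z]); o={}
    for r in(.067,.075):
        for w in(-.006,.006):
            P=C+r*(np.outer(np.sin(t),b)+np.outer(np.cos(t),[0,0,1]))+w*a; o[r,w]=proj(s,P)
    m=np.zeros((420,560),np.uint8)
    for quad in [((.075,-.006),(.075,.006)),((.067,-.006),(.067,.006)),((.067,-.006),(.075,-.006)),((.067,.006),(.075,.006))]:
        A,B=o[quad[0]],o[quad[1]]
        for i in range(len(t)-1):
            q=np.array([A[i],A[i+1],B[i+1],B[i]])
            cv2.fillConvexPoly(m,np.round(q*16).astype(np.int32),255,cv2.LINE_AA,4)
    return m/255.
E
cat > fit1.py <<'E'
from fit import *
# w1 mask needs a finder run; re-segment from picture: pixels in cols 274..292, dark steel
g1=None
def cost(v):
    return 1-iou(s2,v,reg2)
def iou(s,v,reg):
    m=render(s,v); return np.minimum(m,reg).sum()/np.maximum(m,reg).sum()
best=None
for z in(.09,.099,.108):
    r=minimize(cost,[.498,-.188,z,0],method='Nelder-Mead',options=dict(initial_simplex=np.array([[.498,-.188,z,0],[.504,-.188,z,0],[.498,-.182,z,0],[.498,-.188,z+.006,0],[.498,-.188,z,.06]]),xatol=1e-4,fatol=1e-4))
    print(r.fun,r.x)
    if best is None or r.fun<best.fun: best=r
S=pickle.load(open('S0.pkl','rb'))
out=[]
for s,box in((s1,(180,90,380,260)),(s2,(180,90,480,260)),(S['top'],(300,190,400,280)),(S['side'],(220,170,320,270))):
    im=s['img'][:,:,::-1].copy(); k=3; x0,y0,x1,y1=box
    im=cv2.resize(im[y0:y1,x0:x1],None,fx=k,fy=k,interpolation=cv2.INTER_CUBIC)
    m=cv2.resize((render(s,best.x)*255).astype(np.uint8)[y0:y1,x0:x1],None,fx=k,fy=k)
    cs,_=cv2.findContours((m>127).astype(np.uint8),cv2.RETR_LIST,cv2.CHAIN_APPROX_NONE)
    cv2.drawContours(im,cs,-1,(0,255,0),1); out.append(cv2.resize(im,(390,290)))
cv2.imwrite('pics/fit1.png',np.vstack([np.hstack(out[:2]),np.hstack(out[2:])]))
E
python3 fit1.py
```

```text
[349.83216759 183.26965824]
0.9 [350.2 377.6 123.3  53.9]
0.77 [513.1 332.5  93.7  61.2]
0.59 [166.9 113.   69.1 113.3]
1.0 [ 0.498 -0.188  0.09   0.   ]
1.0 [ 0.498 -0.188  0.099  0.   ]
1.0 [ 0.498 -0.188  0.108  0.   ]
```

View pics/fit1.png

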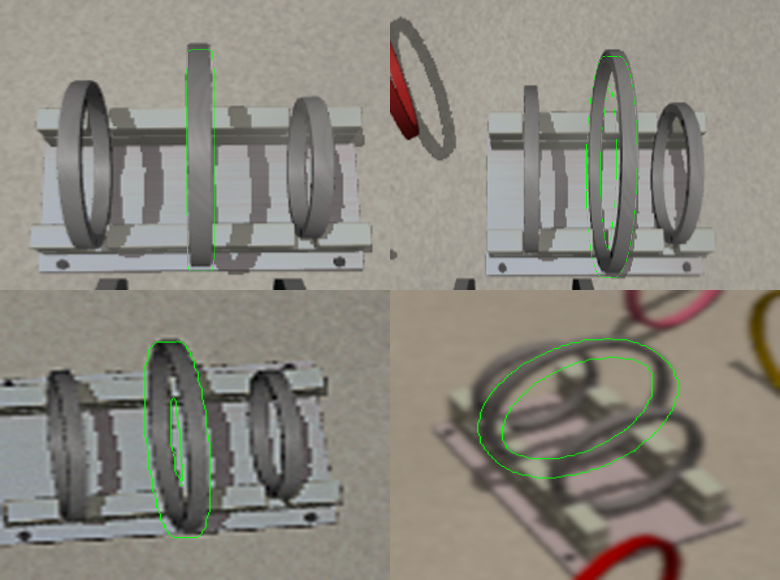

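```bash
cat > fit2.py <<'E'
from h import *
import pickle
from scipy.optimize import least_squares
s1,s2=[pickle.load(open(f,'rb')) for f in('w1.pkl','w2.pkl')];S=pickle.load(open('S0.pkl','rb'))
t=np.linspace(0,2*np.pi,200)
def ext(s,v):
    x,y,z,yaw=v; a=np.array([np.sin(yaw),-np.cos(yaw),0]); b=np.array([np.cos(yaw),np.sin(yaw),0])
    P=np.vstack([np.array([x,y,z])+.075*(np.outer(np.sin(t),b)+np.outer(np.cos(t),[0,0,1]))+w*a for w in(-.006,.006)])
    q=proj(s,P); return np.r_[q[:,0].min(),q[:,0].max(),q[:,1].min(),q[:,1].max()]
obs=[(s1,[180+187/1.95,180+213/1.95,115.2,247]),(s2,[332.3,370,119.3,251.2]),(S['top'],[337.7,354.1,205.5,265.4]),(S['side'],[241.8,292.3,187.2,np.nan])]
def f(v,use=obs): return np.concatenate([np.nan_to_num(ext(s,v)-o) for s,o in use])
for u in(obs[:2],obs):
    r=least_squares(f,[.498,-.188,.099,0],x_scale=[.01,.01,.01,.1],kwargs=dict(use=u));print(np.round(r.x,4),np.round(r.fun,1))
x,y,z,yaw=r.x;print(env.sense()['tcp_pos'])
E
python3 fit2.py
```

```text
[ 0.4983 -0.188   0.098  -0.0171] [-0.7 -0.4  0.8 -0.  -0.1  1.1  0.1 -0.8]
[ 0.499  -0.1883  0.0959 -0.0177] [-0.4 -0.2  1.2 -0.5 -0.2  0.7  0.5 -1.3  0.3 -1.2 -0.1 -0.4  0.5 -0.1
 -1.7  0. ]
[ 0.40089058 -0.11487275  0.28054631]
```

Request:
{"name": "arm_command", "arguments": {"deltas": [[-0.3, 3.65, 0, -0.0085, 0, 0.0147], [-0.35, 3.65, 0, 0, 0, 0], [0, 0, 3.1, 0, 0, 0], [0, 0, 3.1, 0, 0, 0], [0, 0, 3.1, 0, 0, 0], [0, 0, 3.1, 0, 0, 0], [0, 0, 1.6, 0, 0, 0], [0, 0, 1.6, 0, 0, 0], [0, 0, 0, 0, 0, 0], [0, 0, 0, 0, 0, 0]]}}

```text
t: 5.57
tcp_pos: [0.4721, -0.1853, 0.1411]
eef_rot: [0.002, 0.966, -0.009, 0.257]
contact_force: [-0.0, -0.6, 0.5]
opening: 0.0384
finger_force: 0.0
```

```bash
python3 - <<'E'
from h import *
s=snap('wrist','w3.png')
e=env.sense();print(e['tcp_pos'],e['eef_rot'],e['contact_force'])
cv2.imwrite('pics/w3c.png',cv2.resize(s['img'][60:340,130:430,::-1],None,fx=2,fy=2))
E
```

```text
[ 0.47246987 -0.18506868  0.14230504] [ 0.00252444  0.9660285  -0.00877315  0.25827425] [-0.62482055 -0.63090613  0.24333297]
```

View pics/w3c.png

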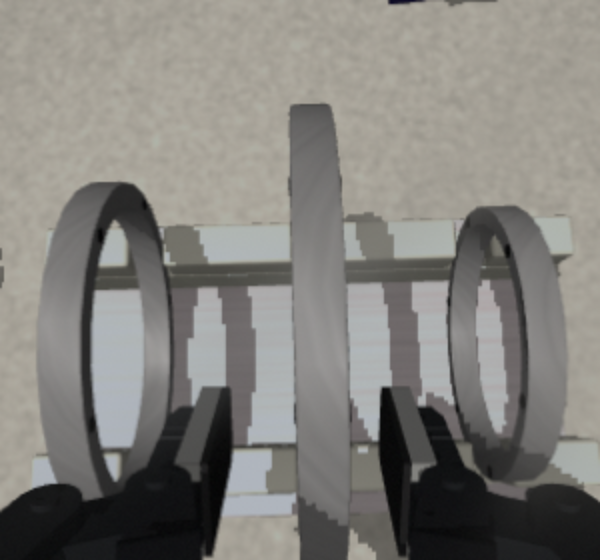

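Request:
{"name": "arm_command", "arguments": {"deltas": [[0, 0.28, 0, 0, 0, 0], [0, 0, 0, 0, 0, 0]]}}

```text
t: 5.78
tcp_pos: [0.4727, -0.1873, 0.1434]
eef_rot: [0.002, 0.966, -0.008, 0.26]
contact_force: [0.2, -0.0, -0.6]
opening: 0.0386
finger_force: 0.0
```

Request:
{"name": "arm_command", "arguments": {"deltas": [[0, 0, 0, 0, 0, 0], [0, 0, 0, 0, 0, 0], [0, 0, 0, 0, 0, 0], [0, 0, 0, 0, 0, 0], [0, 0, 0, 0, 0, 0], [0, 0, 0, 0, 0, 0], [0, 0, 0, 0, 0, 0], [0, 0, 0, 0, 0, 0]], "gripper": 0, "grip_force": 40}}

```text
t: 6.45
tcp_pos: [0.4728, -0.1865, 0.1427]
eef_rot: [0.002, 0.966, -0.008, 0.259]
contact_force: [-2.3, 0.3, 5.8]
opening: 0.0113
finger_force: 40.4
```

Request:
{"name": "arm_command", "arguments": {"deltas": [[0, 0, 0, 0, 0, 0], [0, 0, 0, 0, 0, 0], [0.5, 0, -0.866, 0, 0, 0], [0.5, 0, -0.866, 0, 0, 0], [0.5, 0, -0.866, 0, 0, 0], [0.5, 0, -0.866, 0, 0, 0], [0.5, 0, -0.866, 0, 0, 0], [0.5, 0, -0.866, 0, 0, 0], [1, 0, -1.732, 0, 0, 0], [1, 0, -1.732, 0, 0, 0], [1, 0, -1.732, 0, 0, 0], [1, 0, -1.732, 0, 0, 0], [1, 0, -1.732, 0, 0, 0], [0, 0, 0, 0, 0, 0], [0, 0, 0, 0, 0, 0], [0, 0, 0, 0, 0, 0]], "grip_force": 120}}

```text
t: 7.78
tcp_pos: [0.4713, -0.1858, 0.2989]
eef_rot: [0.001, 0.967, -0.008, 0.256]
contact_force: [-0.7, -0.2, -5.0]
opening: 0.0095
finger_force: 117.4
```

```bash
python3 - <<'E'
from h import *
import pickle
S={n:snap(n) for n in['wrist','top','side']};pickle.dump(S,open('S4.pkl','wb'))
e=env.sense();print(e['tcp_pos'],e['eef_rot'],e['contact_force'],e['ft_torque'])
ims=[cv2.resize(S[n]['img'][y0:y1,x0:x1,::-1],(390,290),interpolation=cv2.INTER_CUBIC) for n,(x0,y0,x1,y1) in dict(wrist=(0,0,560,420),top=(150,170,420,370),side=(180,100,450,300)).items()]
ims.append(cv2.resize(S['side']['img'][195:250,345:420,::-1],(390,290),interpolation=cv2.INTER_CUBIC))
cv2.imwrite('pics/v4.png',np.vstack([np.hstack(ims[:2]),np.hstack(ims[2:])]))
E
```

```text
[ 0.47165781 -0.18616526  0.29974449] [ 0.00162441  0.96645436 -0.00788694  0.25671215] [-0.51057399 -0.45578731 -4.14151714] [ 0.00701848  2.2308724  -0.02619918]
```

View pics/v4.png

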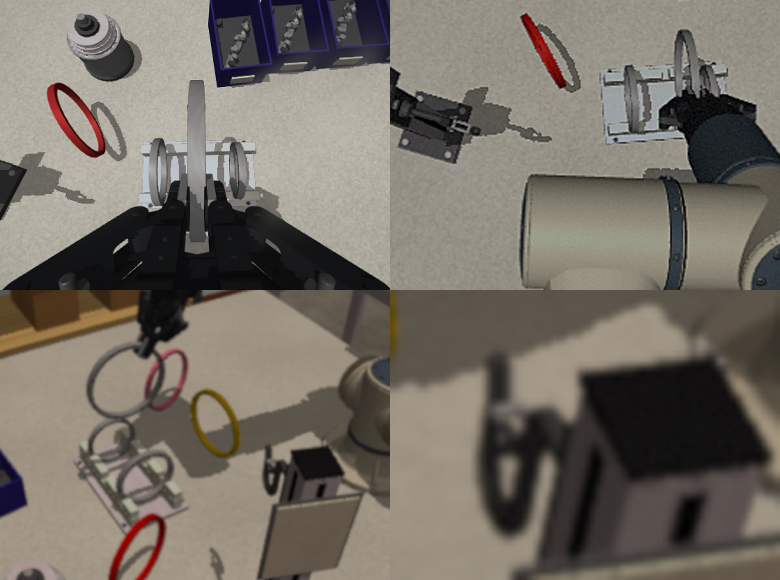

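Request:
{"name": "arm_command", "arguments": {"deltas": [[0, 0, 0, -0.04, 0, 0.0695], [0, 0, 0, -0.04, 0, 0.0695], [0, 0, 0, -0.04, 0, 0.0695], [0, 0, 0, -0.04, 0, 0.0695], [-1.12, -1.9, -0.74, 0, 0, 0], [-1.12, -1.9, -0.74, 0, 0, 0], [-1.12, -1.9, -0.74, 0, 0, 0], [-1.12, -1.9, -0.74, 0, 0, 0], [-1.12, -1.9, -0.74, 0, 0, 0], [-1.12, -1.9, -0.74, 0, 0, 0], [-1.12, -1.9, -0.74, 0, 0, 0], [-1.12, -1.9, -0.74, 0, 0, 0], [-1.12, -1.9, -0.74, 0, 0, 0], [-1.12, -1.9, -0.74, 0, 0, 0], [-1.12, -1.9, -0.74, 0, 0, 0], [-1.12, -1.9, -0.74, 0, 0, 0], [0, 0, 0, 0, 0, 0], [0, 0, 0, 0, 0, 0], [0, 0, 0, 0, 0, 0]]}}

```text
t: 9.52
tcp_pos: [0.3958, 0.082, 0.3112]
eef_rot: [0.043, 0.953, -0.162, 0.254]
contact_force: [-0.1, -0.5, -3.5]
opening: 0.0095
finger_force: 117.6
```

```bash
python3 - <<'E'
from h import *
import pickle
S={n:snap(n) for n in['wrist','top','side']};pickle.dump(S,open('S5.pkl','wb'))
e=env.sense();print(e['tcp_pos'],e['eef_rot'],e['contact_force'],e['ft_torque'])
im=S['wrist']['img'][:,:,::-1]
cv2.imwrite('pics/v5.png',cv2.resize(im[0:330,20:380],None,fx=1.8,fy=1.8,interpolation=cv2.INTER_CUBIC))
E
```

```text
[0.39605931 0.08114447 0.31162629] [ 0.04327231  0.9522877  -0.16260451  0.25462801] [-0.1743016  -0.39060307 -3.61344592] [ 0.68290057  2.15224107 -0.03476845]
```

View pics/v5.png

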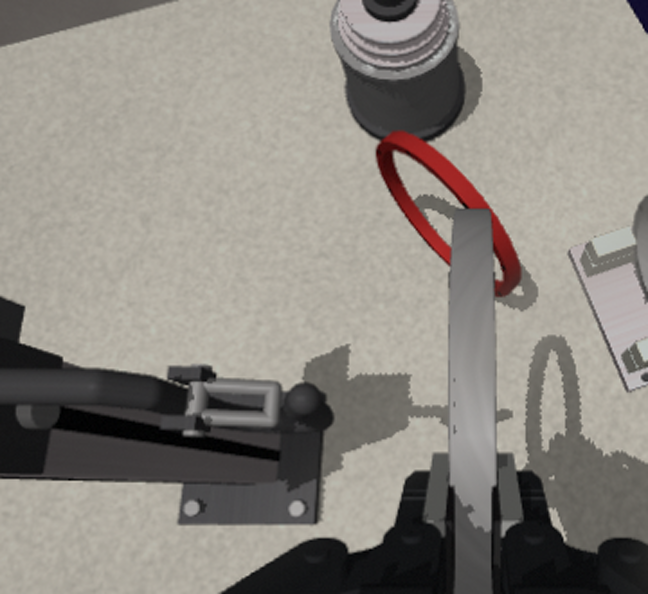

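```bash
cat > hook.py <<'E'
from h import *
import pickle
from scipy.optimize import least_squares
S0=pickle.load(open('S0.pkl','rb'));S5=pickle.load(open('S5.pkl','rb'))
W=S5['wrist'];w=lambda x,y:(20+x/1.8,y/1.8)
T=lambda x,y:(100+x/2.1,110+y/2.1);D=lambda x,y:(180+x/2.2,120+y/2.2)
obs=[(W,w(303,398),(104.5,0,-14),2,1),(W,w(271,403),(90,0,-28),2,1),(W,w(195,403),(70,0,-22),2,1),
 (S0['side'],(365.6,208),(104.5,0,-14),1,1),(S0['side'],(367.5,239.5),(80,0,-77),1,.7),(S0['top'],T(233,317),(104.5,0,-14),1,1)]
feet=[(W,w(318,520),(55,-55)),(W,w(180,523),(-55,-55))]+[(S0['side'],D(*p),c) for p,c in zip([(345,460),(438,445),(472,530),(372,552)],[(55,55),(55,-55),(-55,-55),(-55,55)])]+[(S0['top'],T(*p),c) for p,c in zip([(225,280),(202,362),(117,338)],[(55,55),(55,-55),(-55,-55)])]
def world(v,p,foot=False):
    x,y,yaw,H=v;X=np.array([np.cos(yaw),np.sin(yaw),0]);Y=np.array([-X[1],X[0],0])
    q=np.array([x,y,0])
    return q+X*p[0]*.001+Y*p[1]*.001+[0,0,.01] if foot else q+X*(p[0]+28.5)*.001+Y*p[1]*.001+[0,0,H+p[2]*.001]
def f(v,sc=True):
    r=[(proj(s,world(v,m))[0]-np.array(p))*g for s,p,m,g,_ in obs]
    r+=[(proj(s,world(v,m,True))[0]-np.array(p))*.6 for s,p,m in feet]
    return np.concatenate(r)
r=least_squares(f,[.481,.247,np.radians(-109.4),.32],loss='soft_l1',x_scale=[.01,.01,.05,.01])
v=r.x;print(v,np.degrees(v[2]));print(np.round(f(v).reshape(-1,2),1).tolist())
print('seat',world(v,(80,0,-68)),'tip',world(v,(104,0,-17)))
np.save('hook.npy',v)
# ring now
t=np.linspace(0,2*np.pi,200)
s=W
from scipy.spatial.transform import Rotation as Ro
e=env.sense();q=e['eef_rot'];Rt=Ro.from_quat(np.r_[q[1:],q[0]]).as_matrix();print('tool',np.round(Rt,4).tolist())
C=e['tcp_pos']+Rt@[0,0,.0514];a=Rt[:,1];b=np.cross(a,[0,0,1]);b/=np.linalg.norm(b);c=np.cross(b,a);c*=np.sign(c[2])
print('centre pred',C)
out=W['img'][:,:,::-1].copy()
for rr in(.067,.075):
  for ww in(-.006,.006):
    P=C+rr*(np.outer(np.sin(t),b)+np.outer(np.cos(t),c))+ww*a
    pp=proj(W,P);cv2.polylines(out,[np.round(pp*8).astype(int)],True,(0,255,0),1,cv2.LINE_AA,3)
    if rr==.075: print('far row',pp[:,1].min(),'cols at far',pp[pp[:,1].argmin()],)
for m in [(104,0,-17),(90,0,-28),(70,0,-22),(80,0,-68)]: cv2.circle(out,tuple(np.round(proj(W,world(v,m))[0]).astype(int)),2,(0,0,255),1)
cv2.imwrite('pics/v6.png',cv2.resize(out[90:330,20:340],None,fx=2.4,fy=2.4))
E
python3 hook.py
```

```text
[ 0.48004139  0.24839104 -1.91479127  0.32667885] -109.70945847814886
[[-0.5, -0.2], [-0.4, 1.9], [4.5, -1.8], [0.4, -0.9], [-2.0, -1.6], [-1.7, -0.5], [-1.4, 1.6], [-0.8, 0.6], [-0.6, -0.9], [0.4, -1.1], [0.8, 0.3], [-0.3, -0.5], [-0.8, 0.3], [-1.8, 0.5], [-0.8, 0.5]]
seat [0.44344969 0.14624752 0.25867885] tip [0.43535567 0.12365356 0.30967885]
tool [[0.8174, -0.3317, 0.4709], [-0.2877, -0.9434, -0.1652], [0.499, -0.0004, -0.8666]]
centre pred [0.42026284 0.07265202 0.26708386]
far row 113.63556360391766 cols at far [275.92787583 113.6355636 ]
far row 113.65681091148167 cols at far [295.43061664 113.65681091]
```

View pics/v6.png

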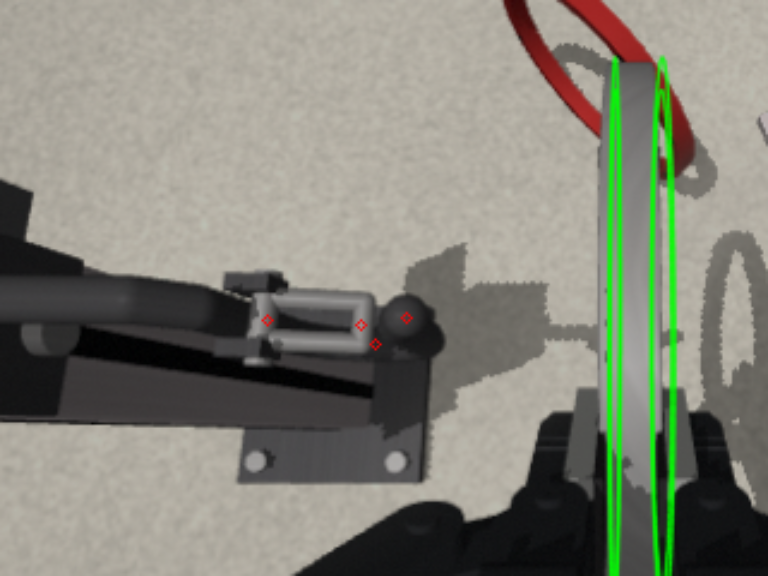

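Request:
{"name": "arm_command", "arguments": {"deltas": [[0, -1.5, 0, 0, 0, 0], [0, -1.5, 0, 0, 0, 0], [0, -1.5, 0, 0, 0, 0], [0, -1.5, 0, 0, 0, 0], [0, -1.0, 0, 0, 0, 0], [0, -0.4, 0, 0, 0, 0], [0, 0, 0, 0, 0, 0], [0, 0, 0, 0, 0, 0], [0, 0, 0, 0, 0, 0]]}}

```text
t: 10.42
tcp_pos: [0.4203, 0.151, 0.3119]
eef_rot: [0.043, 0.952, -0.162, 0.255]
contact_force: [-0.7, -0.2, -4.6]
opening: 0.0092
finger_force: 117.7
```

```bash
python3 - <<'E'
from h import *
import pickle
S={n:snap(n) for n in['wrist','top','side']};pickle.dump(S,open('S7.pkl','wb'))
e=env.sense();print(e['tcp_pos'],e['eef_rot'],e['contact_force'],e['ft_torque'])
a=cv2.resize(S['wrist']['img'][100:330,180:400,::-1],(480,500),interpolation=cv2.INTER_CUBIC)
b=cv2.resize(S['side']['img'][190:270,330:400,::-1],(300,340),interpolation=cv2.INTER_CUBIC)
b=np.vstack([b,np.zeros((160,300,3),np.uint8)])
cv2.imwrite('pics/v7.png',np.hstack([a,b]))
E
```

```text
[0.42040584 0.15123138 0.31206161] [ 0.04300074  0.95230051 -0.1621617   0.25490833] [ 0.02933395  0.55382299 -3.97035252] [0.74167175 2.15395507 0.00657035]
```

View pics/v7.png

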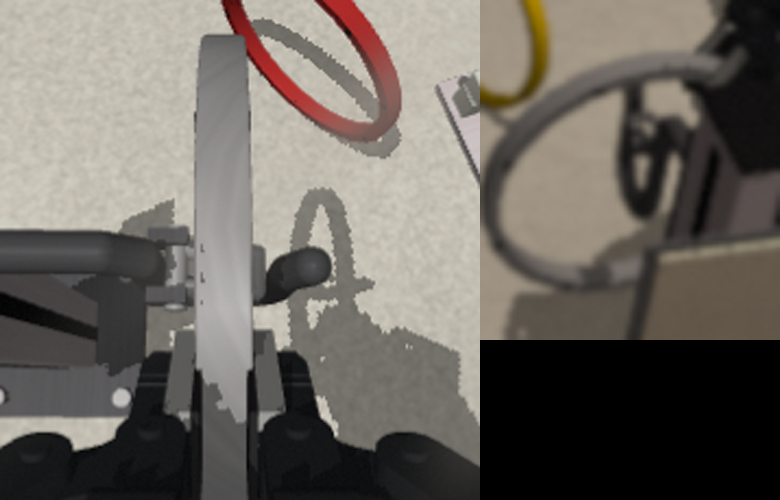

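Request:
{"name": "arm_command", "arguments": {"deltas": [[0, -0.15, 0, 0, 0, 0], [-0.25, 0, 0.433, 0, 0, 0], [-0.25, 0, 0.433, 0, 0, 0], [-0.25, 0, 0.433, 0, 0, 0], [-0.25, 0, 0.433, 0, 0, 0], [-0.25, 0, 0.433, 0, 0, 0], [-0.15, 0, 0.26, 0, 0, 0], [-0.15, 0, 0.26, 0, 0, 0], [-0.15, 0, 0.26, 0, 0, 0], [-0.15, 0, 0.26, 0, 0, 0]]}}

```text
t: 11.4
tcp_pos: [0.4222, 0.1531, 0.2778]
eef_rot: [0.043, 0.952, -0.162, 0.257]
contact_force: [-5.0, -5.1, 9.3]
opening: 0.0091
finger_force: 119.3
```

Request:
{"name": "arm_command", "arguments": {"deltas": [[-0.15, 0, 0.26, 0, 0, 0], [-0.15, 0, 0.26, 0, 0, 0], [-0.15, 0, 0.26, 0, 0, 0], [0, 0, 0, 0, 0, 0]]}}

```text
t: 11.73
tcp_pos: [0.4206, 0.152, 0.265]
eef_rot: [0.044, 0.952, -0.162, 0.254]
contact_force: [-0.8, -4.6, -4.1]
opening: 0.0095
finger_force: 117.7
```

Request:
{"name": "arm_command", "arguments": {"deltas": [[-0.15, 0, 0.26, 0, 0, 0], [-0.15, 0, 0.26, 0, 0, 0], [-0.15, 0, 0.26, 0, 0, 0], [-0.1, 0, 0.173, 0, 0, 0], [0, 0, 0, 0, 0, 0]]}}

```text
t: 12.15
tcp_pos: [0.4207, 0.1529, 0.254]
eef_rot: [0.044, 0.952, -0.162, 0.254]
contact_force: [-1.2, -3.0, -3.5]
opening: 0.0093
finger_force: 117.7
```

Request:
{"name": "arm_command", "arguments": {"deltas": [[-0.1, 0, 0.173, 0, 0, 0], [-0.1, 0, 0.173, 0, 0, 0], [0, 0, 0, 0, 0, 0]]}}

```text
t: 12.4
tcp_pos: [0.421, 0.1537, 0.2504]
eef_rot: [0.043, 0.952, -0.162, 0.255]
contact_force: [0.4, -0.6, -3.8]
opening: 0.0093
finger_force: 117.6
```

Request:
{"name": "arm_command", "arguments": {"deltas": [[-0.05, 0, 0.087, 0, 0, 0], [-0.05, 0, 0.087, 0, 0, 0], [-0.05, 0, 0.087, 0, 0, 0], [-0.05, 0, 0.087, 0, 0, 0], [0, 0, 0, 0, 0, 0]]}}

```text
t: 12.82
tcp_pos: [0.421, 0.1532, 0.2467]
eef_rot: [0.043, 0.952, -0.162, 0.255]
contact_force: [1.0, 0.5, -4.4]
opening: 0.0092
finger_force: 117.7
```

Request:
{"name": "arm_command", "arguments": {"deltas": [[-0.05, 0, 0.087, 0, 0, 0], [-0.05, 0, 0.087, 0, 0, 0], [0, 0, 0, 0, 0, 0]]}}

```text
t: 13.07
tcp_pos: [0.4209, 0.1531, 0.2446]
eef_rot: [0.043, 0.952, -0.162, 0.255]
contact_force: [0.1, -0.1, -3.5]
opening: 0.0096
finger_force: 117.7
```

Request:
{"name": "arm_command", "arguments": {"deltas": [[-0.025, 0, 0.043, 0, 0, 0], [-0.025, 0, 0.043, 0, 0, 0], [0, 0, 0, 0, 0, 0]]}}

```text
t: 13.32
tcp_pos: [0.421, 0.1531, 0.2438]
eef_rot: [0.043, 0.952, -0.162, 0.255]
contact_force: [-1.2, -0.1, -4.4]
opening: 0.0096
finger_force: 117.7
```

Request:
{"name": "arm_command", "arguments": {"deltas": [[-0.05, 0, 0.087, 0, 0, 0], [-0.05, 0, 0.087, 0, 0, 0], [0, 0, 0, 0, 0, 0]]}}

```text
t: 13.57
tcp_pos: [0.4209, 0.1531, 0.2416]
eef_rot: [0.043, 0.952, -0.162, 0.255]
contact_force: [-0.1, 0.4, -3.9]
opening: 0.0095
finger_force: 117.7
```

Request:
{"name": "arm_command", "arguments": {"deltas": [[-0.025, 0, 0.043, 0, 0, 0], [-0.025, 0, 0.043, 0, 0, 0], [0, 0, 0, 0, 0, 0]]}}

```text
t: 13.82
tcp_pos: [0.421, 0.1531, 0.2408]
eef_rot: [0.043, 0.952, -0.162, 0.255]
contact_force: [0.2, 0.5, -3.3]
opening: 0.0092
finger_force: 117.7
```

Request:
{"name": "arm_command", "arguments": {"deltas": [[-0.025, 0, 0.043, 0, 0, 0], [-0.025, 0, 0.043, 0, 0, 0], [0, 0, 0, 0, 0, 0]]}}

```text
t: 14.07
tcp_pos: [0.421, 0.1531, 0.2398]
eef_rot: [0.043, 0.952, -0.162, 0.255]
contact_force: [0.5, 0.5, -2.9]
opening: 0.0089
finger_force: 117.7
```

Request:
{"name": "arm_command", "arguments": {"deltas": [[-0.025, 0, 0.043, 0, 0, 0], [0, 0, 0, 0, 0, 0]]}}

```text
t: 14.23
tcp_pos: [0.421, 0.1531, 0.2393]
eef_rot: [0.043, 0.952, -0.162, 0.255]
contact_force: [-0.1, 1.2, -4.0]
opening: 0.0092
finger_force: 117.7
```

Request:
{"name": "arm_command", "arguments": {"deltas": [[-0.025, 0, 0.043, 0, 0, 0], [0, 0, 0, 0, 0, 0]]}}

```text
t: 14.4
tcp_pos: [0.421, 0.1531, 0.2388]
eef_rot: [0.043, 0.952, -0.162, 0.255]
contact_force: [0.0, 0.1, -3.9]
opening: 0.0095
finger_force: 117.7
```

Request:
{"name": "arm_command", "arguments": {"deltas": [[-0.025, 0, 0.043, 0, 0, 0], [0, 0, 0, 0, 0, 0]]}}

```text
t: 14.57
tcp_pos: [0.421, 0.1531, 0.2383]
eef_rot: [0.043, 0.952, -0.162, 0.255]
contact_force: [-0.4, 0.6, -4.2]
opening: 0.0093
finger_force: 117.7
```

Request:
{"name": "arm_command", "arguments": {"deltas": [[-0.025, 0, 0.043, 0, 0, 0], [-0.025, 0, 0.043, 0, 0, 0], [0, 0, 0, 0, 0, 0]]}}

```text
t: 14.82
tcp_pos: [0.4211, 0.153, 0.2376]
eef_rot: [0.043, 0.952, -0.162, 0.255]
contact_force: [0.7, -0.9, -2.3]
opening: 0.0094
finger_force: 117.8
```

Request:
{"name": "arm_command", "arguments": {"deltas": [[-0.025, 0, 0.043, 0, 0, 0], [0, 0, 0, 0, 0, 0]]}}

```text
t: 14.98
tcp_pos: [0.4212, 0.1531, 0.2372]
eef_rot: [0.043, 0.952, -0.162, 0.255]
contact_force: [-0.4, -1.0, -1.1]
opening: 0.0096
finger_force: 118.0
```

Request:
{"name": "arm_command", "arguments": {"deltas": [[-0.025, 0, 0.043, 0, 0, 0], [0, 0, 0, 0, 0, 0]]}}

```text
t: 15.15
tcp_pos: [0.4212, 0.1531, 0.237]
eef_rot: [0.043, 0.952, -0.162, 0.255]
contact_force: [-0.8, -2.8, 1.1]
opening: 0.0093
finger_force: 118.2
```

Request:
{"name": "arm_command", "arguments": {"deltas": [[0, 0.05, 0, 0, 0, 0], [0, 0.05, 0, 0, 0, 0], [0, 0, 0, 0, 0, 0]]}}

```text
t: 15.4
tcp_pos: [0.421, 0.1528, 0.2369]
eef_rot: [0.043, 0.952, -0.162, 0.255]
contact_force: [0.6, -0.9, 1.7]
opening: 0.0093
finger_force: 118.2
```

Request:
{"name": "arm_command", "arguments": {"deltas": [[-0.025, 0, 0.043, 0, 0, 0], [0, 0, 0, 0, 0, 0]]}}

```text
t: 15.57
tcp_pos: [0.421, 0.1528, 0.2366]
eef_rot: [0.043, 0.952, -0.162, 0.255]
contact_force: [-0.2, -0.2, 3.1]
opening: 0.009
finger_force: 118.4
```

Request:
{"name": "arm_command", "arguments": {"deltas": [[-0.025, 0, 0.043, 0, 0, 0], [0, 0, 0, 0, 0, 0]]}}

```text
t: 15.73
tcp_pos: [0.4211, 0.1528, 0.2363]
eef_rot: [0.043, 0.952, -0.162, 0.256]
contact_force: [-0.6, 0.1, 5.9]
opening: 0.0092
finger_force: 118.7
```

Centred; now build up the pull.

Request:
{"name": "arm_command", "arguments": {"deltas": [[-0.025, 0, 0.043, 0, 0, 0], [0, 0, 0, 0, 0, 0]]}}

```text
t: 15.9
tcp_pos: [0.4212, 0.1528, 0.2361]
eef_rot: [0.042, 0.952, -0.162, 0.256]
contact_force: [-1.5, -0.3, 7.1]
opening: 0.009
finger_force: 119.0
```

Request:
{"name": "arm_command", "arguments": {"deltas": [[-0.025, 0, 0.043, 0, 0, 0], [0, 0, 0, 0, 0, 0]]}}

```text
t: 16.07
tcp_pos: [0.4213, 0.1528, 0.2359]
eef_rot: [0.042, 0.952, -0.162, 0.256]
contact_force: [-3.2, -0.5, 7.8]
opening: 0.0092
finger_force: 119.2
```

Request:
{"name": "arm_command", "arguments": {"deltas": [[-0.025, 0, 0.043, 0, 0, 0], [0, 0, 0, 0, 0, 0]]}}

```text
t: 16.23
tcp_pos: [0.4214, 0.1528, 0.2357]
eef_rot: [0.042, 0.952, -0.162, 0.256]
contact_force: [-3.6, 0.5, 10.5]
opening: 0.0091
finger_force: 119.4
```

Request:
{"name": "arm_command", "arguments": {"deltas": [[-0.05, 0, 0.02, 0, 0, 0], [0, 0, 0, 0, 0, 0]]}}

```text
t: 16.4
tcp_pos: [0.4214, 0.1529, 0.2357]
eef_rot: [0.042, 0.952, -0.162, 0.257]
contact_force: [-1.8, -1.4, 10.3]
opening: 0.0092
finger_force: 119.3
```

Request:
{"name": "arm_command", "arguments": {"deltas": [[-0.02, 0, 0.035, 0, 0, 0], [0, 0, 0, 0, 0, 0]]}}

```text
t: 16.57
tcp_pos: [0.4214, 0.1529, 0.2355]
eef_rot: [0.042, 0.952, -0.162, 0.257]
contact_force: [-3.6, -1.9, 11.6]
opening: 0.0092
finger_force: 119.5
```

Request:
{"name": "arm_command", "arguments": {"deltas": [[-0.025, 0, 0.043, 0, 0, 0], [0, 0, 0, 0, 0, 0]]}}

```text
t: 16.73
tcp_pos: [0.4215, 0.153, 0.2353]
eef_rot: [0.042, 0.952, -0.162, 0.257]
contact_force: [-4.4, -1.9, 12.8]
opening: 0.0095
finger_force: 119.8
```

```bash
python3 - <<'E'
from h import *
f=[]
for i in range(3): 
    snap('wrist'); f.append(env.sense()['contact_force'])
print(np.round(f,1),np.round(np.mean(f,0),2))
E
```

```text
[[-4.9 -1.5 12.4]
 [-4.3 -2.2 12.6]
 [-4.7 -1.5 13.6]] [-4.61 -1.73 12.87]
```

Request:
{"name": "arm_command", "arguments": {"deltas": [[-0.04, 0.02, -0.025, 0, 0, 0], [-0.04, 0.02, -0.025, 0, 0, 0], [0, 0, 0, 0, 0, 0]]}}

```text
t: 17.13
tcp_pos: [0.4208, 0.153, 0.2356]
eef_rot: [0.042, 0.952, -0.162, 0.257]
contact_force: [1.5, -2.2, 10.7]
opening: 0.0091
finger_force: 119.1
```

Request:
{"name": "arm_command", "arguments": {"deltas": [[-0.02, 0, 0.035, 0, 0, 0], [0, 0, 0, 0, 0, 0]]}}

```text
t: 17.3
tcp_pos: [0.4209, 0.153, 0.2354]
eef_rot: [0.042, 0.952, -0.162, 0.257]
contact_force: [1.0, -2.2, 12.2]
opening: 0.0097
finger_force: 119.4
```

Request:
{"name": "arm_command", "arguments": {"deltas": [[-0.02, 0.02, 0.035, 0, 0, 0], [0, 0, 0, 0, 0, 0]]}}

```text
t: 17.47
tcp_pos: [0.421, 0.153, 0.2353]
eef_rot: [0.042, 0.952, -0.162, 0.258]
contact_force: [0.6, -1.9, 13.6]
opening: 0.0087
finger_force: 119.5
```

Request:
{"name": "arm_command", "arguments": {"deltas": [[-0.02, 0, 0.035, 0, 0, 0], [0, 0, 0, 0, 0, 0], [0, 0, 0, 0, 0, 0]]}}

```text
t: 17.72
tcp_pos: [0.421, 0.153, 0.2351]
eef_rot: [0.042, 0.952, -0.162, 0.258]
contact_force: [-1.4, -1.7, 15.1]
opening: 0.0089
finger_force: 119.7
```

Request:
{"name": "arm_command", "arguments": {"deltas": [[0, 0, 0, 0, 0, 0], [0, 0, 0, 0, 0, 0], [0, 0, 0, 0, 0, 0], [0, 0, 0, 0, 0, 0]]}}

```text
t: 18.05
tcp_pos: [0.4211, 0.1531, 0.2351]
eef_rot: [0.042, 0.952, -0.162, 0.258]
contact_force: [-1.3, -2.4, 14.6]
opening: 0.0091
finger_force: 119.7
```

Request:
{"name": "arm_command", "arguments": {"deltas": [[0, 0, 0, 0, 0, 0], [0, 0, 0, 0, 0, 0], [0, 0, 0, 0, 0, 0], [0, 0, 0, 0, 0, 0], [0, 0, 0, 0, 0, 0]]}}

```text
t: 18.47
tcp_pos: [0.421, 0.1531, 0.2351]
eef_rot: [0.042, 0.952, -0.162, 0.258]
contact_force: [-1.5, -2.7, 15.5]
opening: 0.0097
finger_force: 119.7
```

Request:
{"name": "arm_command", "arguments": {"deltas": [[0.025, 0, -0.043, 0, 0, 0], [0.025, 0, -0.043, 0, 0, 0], [0.025, 0, -0.043, 0, 0, 0], [0.025, 0, -0.043, 0, 0, 0], [0.025, 0.02, -0.043, 0, 0, 0], [0.025, 0.02, -0.043, 0, 0, 0], [0, 0, 0, 0, 0, 0], [0, 0, 0, 0, 0, 0]]}}

```text
t: 19.13
tcp_pos: [0.4202, 0.1528, 0.2362]
eef_rot: [0.042, 0.952, -0.162, 0.256]
contact_force: [3.3, 0.6, 6.1]
opening: 0.0094
finger_force: 118.6
```

Request:
{"name": "arm_command", "arguments": {"deltas": [[0.06, 0, 0, 0, 0, 0], [0.06, 0, -0.02, 0, 0, 0], [0.025, 0, -0.043, 0, 0, 0], [0.025, 0, -0.043, 0, 0, 0], [0, 0, 0, 0, 0, 0], [0, 0, 0, 0, 0, 0]]}}

```text
t: 19.63
tcp_pos: [0.4203, 0.1522, 0.2366]
eef_rot: [0.042, 0.952, -0.162, 0.255]
contact_force: [2.3, 3.7, 3.7]
opening: 0.0092
finger_force: 118.4
```

Request:
{"name": "arm_command", "arguments": {"deltas": [[0.05, -0.05, 0, 0, 0, 0], [0.04, -0.03, -0.03, 0, 0, 0], [0.025, 0, -0.043, 0, 0, 0], [0, 0, 0, 0, 0, 0], [0, 0, 0, 0, 0, 0]]}}

```text
t: 20.05
tcp_pos: [0.4207, 0.1518, 0.2369]
eef_rot: [0.043, 0.952, -0.162, 0.255]
contact_force: [0.4, 2.6, 0.5]
opening: 0.0093
finger_force: 118.2
```

Request:
{"name": "arm_command", "arguments": {"deltas": [[0, -0.05, 0, 0, 0, 0], [0, -0.02, 0, 0, 0, 0], [0, 0, 0, 0, 0, 0], [0, 0, 0, 0, 0, 0]], "grip_force": 20}}

```text
t: 20.38
tcp_pos: [0.4209, 0.152, 0.237]
eef_rot: [0.044, 0.952, -0.162, 0.255]
contact_force: [-0.5, 1.8, 1.1]
opening: 0.0093
finger_force: 118.2
```

Request:
{"name": "arm_command", "arguments": {"deltas": [[0, 0, 0, 0, 0, 0], [0, 0, 0, 0, 0, 0], [0, 0, 0, 0, 0, 0], [0, 0, 0, 0, 0, 0], [0, 0, 0, 0, 0, 0], [0, 0, 0, 0, 0, 0]], "gripper": 0.45}}

```text
t: 20.88
tcp_pos: [0.4211, 0.1524, 0.2373]
eef_rot: [0.043, 0.952, -0.162, 0.255]
contact_force: [0.4, 0.0, -0.1]
opening: 0.0382
finger_force: 0.0
```

Request:
{"name": "arm_command", "arguments": {"deltas": [[0, 0, -0.5, 0, 0, 0], [0, 0, -0.8, 0, 0, 0], [0, 0, -1.5, 0, 0, 0], [0, 0, -2, 0, 0, 0], [0, 0, -2.5, 0, 0, 0], [0, 0, -2.5, 0, 0, 0], [0, 0, -2, 0, 0, 0], [0, 0, -1, 0, 0, 0], [0, 0, 0, 0, 0, 0], [0, 0, 0, 0, 0, 0], [0, 0, 0, 0, 0, 0], [0, 0, 0, 0, 0, 0], [0, 0, 0, 0, 0, 0], [0, 0, 0, 0, 0, 0], [0, 0, 0, 0, 0, 0], [0, 0, 0, 0, 0, 0]]}}

```text
t: 22.22
tcp_pos: [0.3608, 0.1735, 0.3481]
eef_rot: [0.043, 0.952, -0.162, 0.255]
contact_force: [-0.6, 0.4, -0.0]
opening: 0.0385
finger_force: 0.0
```

```bash
python3 - <<'E'
from h import *
A=snap('side');w=snap('wrist')['img']
for i in range(10): B=snap('side')
d=np.abs(A['img'].astype(int)-B['img']).max(2)[180:320,300:430]
print('moving px',(d>40).sum(),env.sense()['contact_force'],env.sense()['t'])
a=cv2.resize(w[90:330,130:390,::-1],(430,400),interpolation=cv2.INTER_CUBIC)
b=cv2.resize(B['img'][170:300,290:410,::-1],(369,400),interpolation=cv2.INTER_CUBIC)
cv2.imwrite('pics/v8.png',np.hstack([a,b]))
E
```

```text
moving px 0 [ 0.20766991 -0.20966204  0.81585228] 22.8167
```

View pics/v8.png

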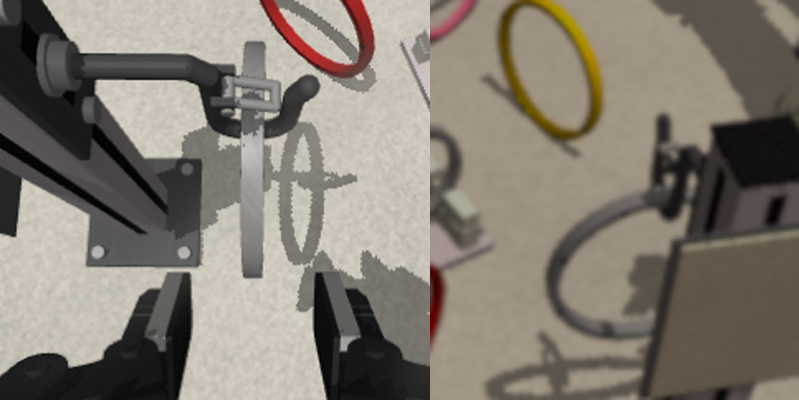

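The wrist view (left) shows the ring hanging in the bowl, with the keeper lying shut above the rim at about (255, 95). The robot is clear and the ring is still, so I'm handing in.

```bash
python3 -c "
from cell import workorder
print(workorder.hand_in())"
```

```text
the job is handed in; nothing more can be done
None
```

The large ring hangs still in the J-hook with the keeper shut above it. I tugged it down at about 15 N for 0.75 s before letting go, and with its roughly 4 N weight the hook carried about 19 N, under the 20 N limit. The job is handed in at about 23 s.

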